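# Clear the saw board and hold an offcut in its corner for sawing

## Task

Take the finished wood plaque off the saw board and stand it on edge in the empty middle groove of the sample rack. Then lay the bevelled offcut on the board with its bevel facing the robot, one end up against the stop block, and hold it ready for sawing with one diagonal push that presses it firmly down on the bed and back against the fence at the same time; finish still pressing, without letting go. Do not shift the stop from its setting or disturb the other plaques, the beaker, the vial or the tin.

Things in the scene. Friction and masses are not known exactly. Their poses are not given: they have to be found in the camera images.
- saw_board: Low wooden saw board, fixed to the worktop, 150 (x) x 230 (y) mm. Origin: centre of its underside, on the worktop; z up. Its x axis points from the open front edge (robot side) to the fence, y runs along the fence to the left.
- bed: The saw board's flat, smooth waxed plywood bed (wood slides on it with a friction of about 0.35), same frame as the saw board; its top is at z = 18 mm and runs from x = -75 mm to the fence.
- fence: The saw board's straight fence, a light wood batten along its far edge, same frame as the saw board. Its upright working face stands at x = +53 mm and spans the whole width; 22 mm thick, 28 mm high (top at z = 46 mm), with a 3 mm saw kerf at y = -50 mm.
- stop_face (a point): Foot of the stop block's working face (looks to -y of the saw board, reaches x = 12.5 to 52.5 mm there). The stop: dark wood block 40 (x) x 22 (y) x 31 mm, on the bed against the fence, clamped by a steel strap over it with a brass thumb screw; top at z = 52 mm. Axes as the saw board's. Its setting along the fence differs each time; it slips above about 30 N.
- plaque: Finished sample plaque of brown wood, 10 mm thick (its x), 90 mm long (its y), 66 mm high (its z), 45 g. At the start it stands on its long edge on the bed just in front of the fence, parallel to it. Origin: centre of the edge it stands on.
- rack: Sample rack, a fixed timber block with three straight grooves, 130 (x) x 78 (y) x 36 mm high. Origin: centre of its underside, z up. Grooves run along y, open at the top and both ends, 14 mm wide, 26 mm deep (floor at z = 10 mm), centred at x = -42, 0 and +42 mm. The outer two hold plaques, the middle one is empty. Plaques stand out a little at both ends.
- free_slot (a point): Middle of the floor of the empty middle groove; axes as the rack's.
- plaque_near: Dark wood plaque 10 x 90 x 60 mm standing in the rack's groove at x = -42 mm; loose. Origin: centre of the edge it stands on.
- plaque_far: Light wood plaque 10 x 90 x 64 mm standing in the rack's groove at x = +42 mm; loose. Origin: centre of the edge it stands on.
- offcut: Light wood batten offcut, 36 (x) x 120 (y) x 34 mm high, about 90 g, at the start on the worktop left of the saw board. Origin: centre of its underside, z up. Its +x side is upright, 34 mm high (goes to the fence). The upper -x corner is planed off at 45 degrees: the -x side is upright for the lowest 16 mm, then the bevel runs up to x = 0; the flat top is 18 mm wide.
- offcut_end (a point): Middle of the lower edge of the offcut's +y end (y = +60 mm of the offcut): the end that goes to the stop. Axes as the offcut's.
- bevel_mid (a point): Centre of the offcut's bevelled face, at x = -9, y = 0, z = 25 mm of the offcut. Axes as the offcut's (not tilted).
- beaker: Small glass beaker, 58 mm wide, 70 mm high, standing behind and left of the saw board; leave it alone. Origin: centre of its underside.
- vial: Blue-capped glass sample vial, 25 mm wide, 46 mm high, standing at the left; leave it alone. Origin: centre of its underside.
- tin: Flat round white tin, 68 mm wide, 25 mm high, behind the rack; leave it alone. Origin: centre of its underside.
There are look-alikes about, which are no part of the job. Leave any pink or purple look-alike of the plaque alone.

How it is judged:
On the way:
1. the finished plaque stands on edge on the floor of the rack's middle groove, let go (x of plaque in the frame of rack between -0.004 and 0.004 m and y of plaque in the frame of rack between -0.02 and 0.02 m and z of plaque in the frame of rack between 0.007 and 0.013 m and angle between plaque's own z axis and vertical below 0.2 rad and contact force between plaque and the arm below 0.05 N), for 0.2 s.
At the end, for the whole second after the job is handed in: Plaque on edge on the middle groove's floor (4 mm across, 20 mm along, 0.2 rad), let go. Offcut flat on the bed, bevel to robot, back within 2 mm and 0.04 rad of the fence, end within 3 mm of the stop, at rest; fingers push over 4 N so that it bears over 4 N on the bed and 3 N on the fence (all of step 1 and x of offcut in the frame of saw_board above 0.033 m and z of offcut in the frame of saw_board between 0.016 and 0.02 m and angle between offcut's own z axis and vertical below 0.05 rad and angle between the y axis of offcut and the y axis of saw_board, either way round below 0.04 rad and x of bevel_mid in the frame of saw_board below 0.03 m and y of offcut_end in the frame of stop_face between -0.003 and 0.003 m and contact force between offcut and bed above 4 N and contact force between offcut and fence above 3 N and contact force between offcut and the fingers above 4 N and linear speed of offcut below 0.01 m/s); the arm keeps its last pose, push and grip.
It fails at once if the stop is shifted from its setting by more than 3 mm (distance of stop_face from where it was at the start of the episode above 0.003 m).
It fails at once if another plaque in the rack is moved by more than 15 mm or tipped over (distance of any of plaque_near, plaque_far from where it was at the start of the episode above 0.015 m or angle between any of plaque_near, plaque_far's own z axis and vertical above 0.35 rad).
It fails at once if the beaker, the vial or the tin is moved by more than 20 mm or tipped (distance of any of beaker, vial, tin from where it was at the start of the episode above 0.02 m or angle between any of beaker, vial, tin's own z axis and vertical above 0.3 rad).
It also fails if it takes over 67 s, if anything falls off the work surface, if the arm or the gripper's body presses on something with over 40 N, if the wrist force passes 120 N, or if a joint passes its speed limit or range.

## Robot

A 6-joint arm with a two-finger parallel gripper is mounted at the origin on a cart in front of the work surface, level with it; the furniture and walls round the work are solid. World frame = base frame: x ahead of the robot, y to its left, z up, the work surface at z = 0. Lengths are in m, angles in rad, forces in N, time in s.
With the tool pointing down it reaches from about 0.35 to 0.85 m from the base axis. Payload 8.1 kg.
Tool frame: the origin (TCP) lies at the very end of the fingers, on their centre line; the grasp point (between the pads) lies 19 mm behind it; z points along the fingers, y is the line along which they close (so a half turn about z gives the same grasp; the last joint's range is limited). The gripper opens to 93 mm and grips with 3 to 60 N. Pads are 15 mm wide; open, the fingers measure 128 mm over their backs; the gripper's body (75 mm by 188 mm) begins 65 mm behind the grasp point.
Start: joints at [1.221, 0.13, 1.488, -0, 1.523, -0.085], TCP at [0.157, 0.579, 0.219] pointing down, gripper open.
Joint ranges: [-2.96, 2.96], [-0.89, 2.26], [0.02, 2.5], [-1.34, 4.48], [0, 2.73], [-2.66, 2.66]. Speed limits (rad/s): [2.39, 2.39, 2.79, 3.14, 3.14, 3.14].

## Interface

Orientations are given as a unit quaternion [x, y, z, w].
In Python, from cell import env gives the robot as it stands. The module is installed in compiled form; this text tells all that it offers.
- The arm moves only by the tool jog_arm, never from a script. Its argument "motion" is a list of rows, each an object of numbers: "dx", "dy", "dz": the shift along the world's x, y, z in mm; "spin": the turn about the world's z in degrees; "fingers": the gripper command: -1 is fully open, 1 is shut, values between are in proportion. A call has 1 to 20 rows; each row shifts and turns the commanded pose from where the row before left it; what a row does not reach is not made up. A row lasts 1/12 s, in which the tool goes at most 41.7 mm and 7.16 degrees, less where a joint would pass 70% of its speed; a pose out of reach is approached as far as the arm can. A call is refused whole if a number of a shift passes 41.7 or a number of a turn 7.16, either way. A call with a gripper value outside its range is refused whole. The fingers move at their own pace and stop on an object; the grip force is fixed at half the most. Time passes only in rows, so rows that do not move let the fingers close. It gives the time, the measured TCP pose, the force, the opening and the grip force at its end, in the units of the state.
- env.sense(): the state, without advancing time (a new reading comes with each control period).
- env.snapshot(name): name is "scene" or "top" or "wrist"; returns a dict with "pixels" (420x560x3 uint8, red, green, blue), "range_z" (420x560 float32, m along the optical axis (not along the pixel's ray), 0 where there is no reading), "fov_y" (degrees; the focal length in pixels is half the picture's height over the tangent of half this angle, whatever the lens; pixels are square), "cx", "cy" (the principal point, pixels), "xyz" and "orientation" of the camera in the world; the wrist camera has in their place "hand_eye" (4x4, takes a point from camera to tool coordinates, whose origin is the TCP and whose axes are the flange's). Camera axes: x right, y up, looking along -z (the intrinsics and any distortion apply to the point x, -y, -z); pixel columns grow to the right and rows downward; lengths in m; the calibration is good to about 2 mm. A picture is of the moment at which its call begins: read the wrist's pose just before it.
- env.finish_job(): hands the job in; it is judged then, once.
Trained networks look in the newest picture that a camera, given by its name, has taken for a name from the list of things; names that differ only in an ending like _2 or _b are one class to them, and where a whole thing is asked for, a point or a joint stands for the part that bears it (a point fixed in the world has none). Each returns a list of dicts, best first, with "score" (0 to 1); they miss things now and then, are a little off and sometimes report something else, mostly with a low value. They report only what shows in the picture. A call takes as long as a camera call. They do not tell look-alikes from the thing itself.
- env.cut_out(camera, thing): "mask" (420x560 bool, what is visible of it) and "pixel" ([column, row] in pixels, amid what is visible of it).
- env.mark_of(camera, thing): "pixel" ([column, row] in pixels: a listed point, or the origin of a listed thing).
The state is a dict: "time": time; "joint_pos": joint angles; "joint_velocities": joint speeds; "joint_efforts": joint torques, N m; "tool_pos": TCP position; "eef_rot": TCP orientation; "wrist_force": force on the tool from outside, world axes, zero at the start; "torque": the same for the moment, N m; "finger_gap": finger opening in m; "gripper_force": force on a finger pad.
Only numpy, scipy, OpenCV 4.12 (cv2) and the standard library are available. Lean on these libraries where they do the work, as an engineer would, in place of code of your own. Each camera call takes 0.05 s, during which the arm holds its last target. There are 200 camera calls.

## Working session

There is one attempt and no reset: what is moved stays moved. The work goes in short steps, Python scripts to look and compute and a tool call to move; the robot and the scene stay as the last step left them, time stands still between calls to the robot, and variables do not carry over. Pictures are saved under pics/ and viewed, at most 10 in all, crops included, and the job is handed in when it is done.

Besides the shell and the picture viewer there is one more tool, called after "Call:" as name(argument=value, ...) on one line, values as JSON. jog_arm: Moves the arm, as the interface text tells. Its arguments: {"type":"object","properties":{"motion":{"type":"array"}},"required":["motion"]}

```bash
mkdir -p pics
cat > h.py <<'E'
import numpy as np, cv2
from scipy.spatial.transform import Rotation as R
from cell import env
def pose(s,st=None):
    if "hand_eye" in s:
        T=np.eye(4);T[:3,:3]=R.from_quat(st["eef_rot"]).as_matrix();T[:3,3]=st["tool_pos"]
        return T@np.array(s["hand_eye"])
    T=np.eye(4);T[:3,:3]=R.from_quat(s["orientation"]).as_matrix();T[:3,3]=s["xyz"];return T
def cloud(s,st=None):
    h,w=s["range_z"].shape;f=h/2/np.tan(np.radians(s["fov_y"])/2)
    v,u=np.mgrid[:h,:w];z=s["range_z"]
    P=np.stack([(u-s["cx"])/f*z,-(v-s["cy"])/f*z,-z],-1)
    T=pose(s,st);W=P@T[:3,:3].T+T[:3,3];W[z<=0]=np.nan;return W
def shot(n):
    st=env.sense();s=env.snapshot(n);return s,cloud(s,st)
def save(n,im,k=1):
    cv2.imwrite("pics/"+n,cv2.resize(im[:,:,::-1],None,fx=k,fy=k,interpolation=cv2.INTER_CUBIC))
E
python3 - <<'E'
from h import *
print(env.sense())
for c in ("scene","top"):
    s,W=shot(c); save(c+"0.png",s["pixels"]); print(c,s["xyz"],[k for k in s])
    for t in "saw_board fence stop_face plaque rack free_slot plaque_near plaque_far offcut offcut_end bevel_mid beaker vial tin".split():
        for m in env.mark_of(c,t)[:3]:
            p=np.round(m["pixel"]).astype(int); 
            try:q=np.nanmedian(W[p[1]-1:p[1]+2,p[0]-1:p[0]+2].reshape(-1,3),0).round(3)
            except Exception:q=None
            print(t,round(m["score"],2),p,q)
E
```

```text
{'time': 0.0, 'joint_pos': array([ 1.22061627e+00,  1.31153919e-01,  1.48927373e+00,  2.67522014e-06,
        1.52301381e+00, -8.54249588e-02]), 'joint_velocities': array([ 0.00145762,  0.00161148,  0.00083033, -0.00026697,  0.00074236,
       -0.00043217]), 'joint_efforts': array([-3.09824587e-03, -5.59863746e+01, -4.91739964e+01,  7.64266681e-02,
        3.58397292e-02, -6.55502140e-05]), 'tool_pos': array([0.15679789, 0.57855468, 0.21759484]), 'eef_rot': array([ 1.31991270e-01,  9.91250448e-01, -9.02276216e-04, -2.01053964e-04]), 'wrist_force': array([ 1.27282303,  0.32451801, -0.19414605]), 'torque': array([ 0.00333189, -0.04073515, -0.00494134]), 'gripper_force': 0.0, 'finger_gap': 0.09295587957983988}
scene [-0.20637622  0.6247072   0.56211095] ['pixels', 'range_z', 'fov_y', 'cx', 'cy', 'xyz', 'orientation']
saw_board 0.75 [276 239] [ 0.477 -0.037  0.018]
stop_face 0.68 [249 232] [ 0.533 -0.001  0.028]
stop_face 0.24 [364 201] [ 0.447 -0.34   0.034]
plaque 0.98 [232 331] [0.308 0.232 0.002]
plaque 0.94 [365 232] [ 0.371 -0.25   0.002]
plaque 0.91 [275 221] [ 0.544 -0.096  0.019
[... 758 characters left out ...]
e 0.85 [304 198] [ 0.546 -0.109  0.055]
plaque 0.74 [354 269] [ 0.372 -0.248  0.065]
plaque 0.6 [373 168] [ 0.65  -0.289  0.025]
rack 0.68 [397 224] [ 0.506 -0.362  0.008]
rack 0.66 [407 238] [ 0.46  -0.378  0.067]
free_slot 0.66 [401 224] [ 0.505 -0.371  0.014]
plaque_near 0.65 [402 240] [ 0.459 -0.37   0.037]
plaque_near 0.19 [218 142] [0.69  0.131 0.032]
plaque_far 0.57 [397 205] [ 0.541 -0.347  0.073]
offcut 0.6 [196 208] [0.504 0.172 0.029]
bevel_mid 0.89 [194 206] [0.511 0.179 0.023]
beaker 0.9 [217 141] [0.693 0.137 0.03 ]
vial 0.58 [190 161] [0.629 0.201 0.037]
tin 0.8 [368 168] [ 0.65  -0.276  0.023]
tin 0.71 [398 224] [ 0.506 -0.365  0.008]
tin 0.52 [272 196] [ 0.553 -0.024  0.019]
```

View pics/scene0.png

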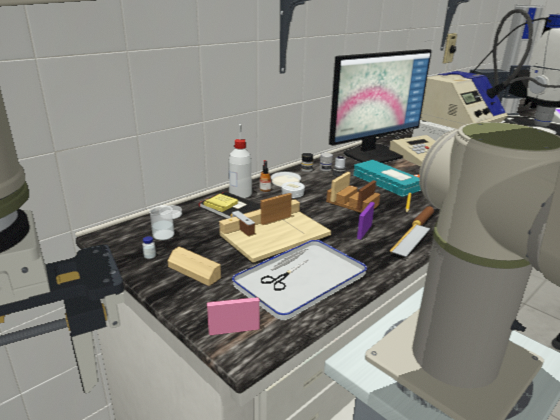

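View pics/top0.png

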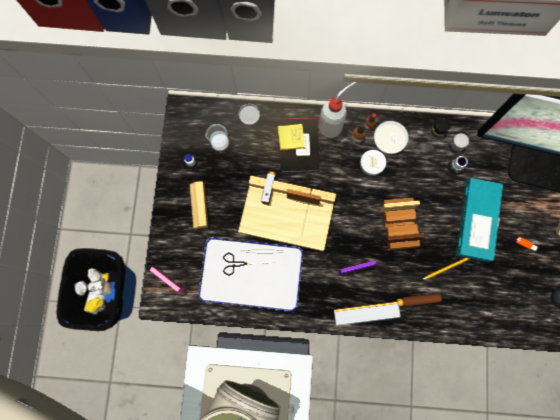

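The finished plaque is the brown one on the saw board, at scene (276,210) and top (304,197). The pink one at scene (233,316) and the purple one at (366,220) are look-alikes and stay put. I'll confirm in a crop and fit poses from depth.

```bash
cat >> h.py <<'E'
def rect(P):
    c,(a,b),t=cv2.minAreaRect((P[:,:2]*1000).astype(np.float32))
    if a<b: t,a,b=t+90,b,a
    t=(t+90)%180-90
    return np.round(c,1),round(a,1),round(b,1),"long-axis deg from x",round(t,1)
def sel(W,lo,hi):
    P=W.reshape(-1,3);return P[np.all((P>lo)&(P<hi),1)]
E
python3 - <<'E'
from h import *
s1,W1=shot("scene");s2,W2=shot("top")
c=np.hstack([cv2.resize(s1["pixels"][170:270,200:340],(390,280)),cv2.resize(s2["pixels"][165:265,230:370],(390,280))])
save("crop1.png",c)
B=dict(plaque=((.50,-.18,.069),(.60,-.05,.1)),offcut=((.42,.13,.006),(.60,.24,.06)),offtop=((.42,.13,.031),(.60,.24,.06)),
 bed=((.38,-.22,.012),(.66,.08,.023)),fence=((.45,-.22,.04),(.68,.1,.0485)),stop=((.5,-.04,.0495),(.6,.04,.07)),racktop=((.4,-.44,.032),(.6,-.28,.0385)),rackall=((.4,-.46,.025),(.6,-.26,.1)),near=((.43,-.44,.05),(.487,-.28,.1)),far=((.52,-.44,.05),(.58,-.28,.1)))
for n,W in(("scene",W1),("top",W2)):
    for k,(lo,hi) in B.items():
        P=sel(W,lo,hi)
        if len(P)>8: print(n,k,len(P),*rect(P),np.percentile(P[:,2],[5,50,95]).round(3))
E
```

```text
scene plaque 221 [ 547.9 -102. ] 90.3 14.2 long-axis deg from x 78.8 [0.07  0.079 0.085]
scene offcut 1071 [496.5 169.8] 161.7 42.6 long-axis deg from x 13.8 [0.009 0.025 0.035]
scene offtop 337 [515.3 167.4] 121.7 25.9 long-axis deg from x 11.7 [0.032 0.034 0.035]
scene bed 2839 [527.8 -61.6] 283.6 244.1 long-axis deg from x -9.1 [0.014 0.018 0.02 ]
scene fence 404 [574.4 -71.1] 226.6 83.8 long-axis deg from x -85.7 [0.041 0.045 0.048]
scene stop 108 [564.9  -7.3] 69.8 20.0 long-axis deg from x -9.4 [0.05  0.051 0.053]
scene racktop 333 [ 500.1 -361.4] 128.3 93.3 long-axis deg from x 5.8 [0.033 0.035 0.038]
scene rackall 892 [ 500.1 -359.4] 128.4 98.3 long-axis deg from x 6.4 [0.028 0.038 0.072]
scene near 147 [ 461.3 -367.2] 91.1 11.8 long-axis deg from x -80.3 [0.051 0.064 0.071]
scene far 172 [ 544.  -353.4] 97.0 12.8 long-axis deg from x -80.3 [0.052 0.065 0.075]
top plaque 178 [ 550.5 -108.1] 89.6 12.1 long-axis deg from x 80.9 [0.073 0.082 0.087]
top offcut 664 [507.9 186. ] 175.8 106.8 long-axis deg from x 0.6 [0.01  0.03  0.037]
top offtop 290 [517.  164.1] 119.9 26.4 long-axis deg from x 11.4 [0.031 0.034 0.038]
top bed 4082 [522.4 -55.7] 279.0 263.8 long-axis deg from x -1.8 [0.013 0.017 0.021]
top fence 561 [576.5 -76.9] 224.3 81.5 long-axis deg from x -86.2 [0.041 0.045 0.048]
top stop 142 [564.3  -1.7] 67.5 50.0 long-axis deg from x 4.0 [0.05  0.052 0.056]
top racktop 721 [ 504.9 -365.4] 130.3 87.1 long-axis deg from x 9.5 [0.032 0.035 0.038]
top rackall 1419 [ 505.4 -366.2] 130.9 90.2 long-axis deg from x 9.6 [0.03  0.037 0.073]
top near 174 [ 463.5 -373.3] 90.2 10.8 long-axis deg from x -80.5 [0.055 0.069 0.074]
top far 197 [ 546.3 -359.9] 89.2 11.3 long-axis deg from x -80.3 [0.055 0.072 0.077]
```

View pics/crop1.png

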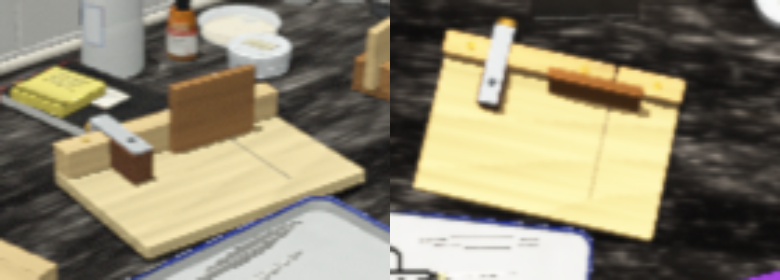

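Brown plaque confirmed: it stands against the fence, with the stop to its left. Next I move above the board for a wrist look.

Call:
jog_arm(motion=[{"dx": 20.7,"dy": -36,"dz": 4,"spin": -4.7,"fingers": 0.35},{"dx": 20.7,"dy": -36,"dz": 4,"spin": -4.7,"fingers": 0.35},{"dx": 20.7,"dy": -36,"dz": 4,"spin": -4.7,"fingers": 0.35},{"dx": 20.7,"dy": -36,"dz": 4,"spin": -4.7,"fingers": 0.35},{"dx": 20.7,"dy": -36,"dz": 4,"spin": -4.7,"fingers": 0.35},{"dx": 20.7,"dy": -36,"dz": 4,"spin": -4.7,"fingers": 0.35},{"dx": 20.7,"dy": -36,"dz": 4,"spin": -4.7,"fingers": 0.35},{"dx": 20.7,"dy": -36,"dz": 4,"spin": -4.7,"fingers": 0.35},{"dx": 20.7,"dy": -36,"dz": 4,"spin": -4.7,"fingers": 0.35},{"dx": 20.7,"dy": -36,"dz": 4,"spin": -4.7,"fingers": 0.35},{"dx": 20.7,"dy": -36,"dz": 4,"spin": -4.7,"fingers": 0.35},{"dx": 20.7,"dy": -36,"dz": 4,"spin": -4.7,"fingers": 0.35},{"dx": 20.7,"dy": -36,"dz": 4,"spin": -4.7,"fingers": 0.35},{"dx": 20.7,"dy": -36,"dz": 4,"spin": -4.7,"fingers": 0.35},{"dx": 20.7,"dy": -36,"dz": 4,"spin": -4.7,"fingers": 0.35},{"dx": 20.7,"dy": -36,"dz": 4,"spin": -4.7,"fingers": 0.35},{"dx": 20.7,"dy": -36,"dz": 4,"spin": -4.7,"fingers": 0.35},{"dx": 20.7,"dy": -36,"dz": 4,"spin": -4.7,"fingers": 0.35},{"fingers": 0.35},{"fingers": 0.35}])

```text
$.motion[18]: bad value
```

```bash
cat > look.py <<'E'
from h import *
import sys
st=env.sense()
y=R.from_quat(st["eef_rot"]).as_matrix()[:,1]
print("t",round(st["time"],2),"tcp",(st["tool_pos"]*1000).round(1),"phi",np.degrees(np.arctan2(y[1],y[0])).round(2),"gap",round(st["finger_gap"]*1000,1),"F",st["wrist_force"].round(2),"g",round(st["gripper_force"],1),"j",st["joint_pos"].round(2))
E
python3 - <<'E'
import look
from h import *
s,W=shot("wrist");save("w1.png",s["pixels"]);print(np.array(s["hand_eye"]).round(3),s["fov_y"])
np.save("w1.npy",W)
for t in "stop_face plaque".split():
    for m in env.mark_of("wrist",t)[:3]:
        p=np.round(m["pixel"]).astype(int);print(t,m["score"],p,W[p[1],p[0]].round(4))
for k,(lo,hi) in dict(plaque=((.50,-.18,.069),(.60,-.05,.1)),fence=((.45,-.22,.0435),(.68,.06,.0485)),stop=((.5,-.04,.0495),(.6,.04,.07)),stop2=((.5,-.04,.03),(.545,.04,.07))).items():
    P=sel(W,lo,hi)
    if len(P)>8: print(k,len(P),*rect(P),np.percentile(P[:,2],[5,50,95]).round(4))
E
```

```text
t 1.6 tcp [157.  579.1 218.6] phi 74.83 gap 93.1 F [-0.69  0.8  -0.11] g 0.0 j [ 1.22  0.13  1.49  0.    1.52 -0.09]
[[ 0.001  0.954  0.301  0.083]
 [ 1.    -0.001 -0.001 -0.001]
 [-0.     0.301 -0.954 -0.165]
 [ 0.     0.     0.     1.   ]] 65.9746673851052
```

View pics/w1.png

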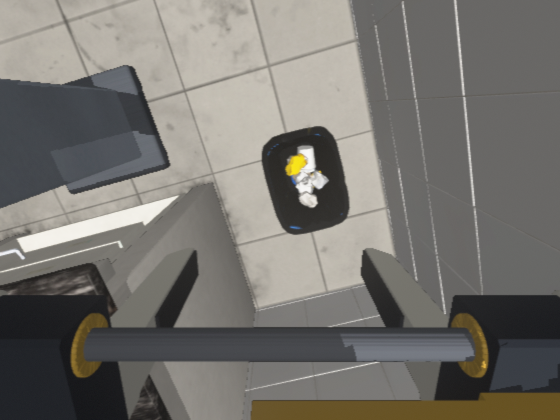

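The move was refused because a row lacked fields, so this picture only shows the floor and a bin at (305,180). I'll retry with full rows.

Call:
jog_arm(motion=[{"dx": 20.7,"dy": -36,"dz": 4,"spin": -4.7,"fingers": 0.35},{"dx": 20.7,"dy": -36,"dz": 4,"spin": -4.7,"fingers": 0.35},{"dx": 20.7,"dy": -36,"dz": 4,"spin": -4.7,"fingers": 0.35},{"dx": 20.7,"dy": -36,"dz": 4,"spin": -4.7,"fingers": 0.35},{"dx": 20.7,"dy": -36,"dz": 4,"spin": -4.7,"fingers": 0.35},{"dx": 20.7,"dy": -36,"dz": 4,"spin": -4.7,"fingers": 0.35},{"dx": 20.7,"dy": -36,"dz": 4,"spin": -4.7,"fingers": 0.35},{"dx": 20.7,"dy": -36,"dz": 4,"spin": -4.7,"fingers": 0.35},{"dx": 20.7,"dy": -36,"dz": 4,"spin": -4.7,"fingers": 0.35},{"dx": 20.7,"dy": -36,"dz": 4,"spin": -4.7,"fingers": 0.35},{"dx": 20.7,"dy": -36,"dz": 4,"spin": -4.7,"fingers": 0.35},{"dx": 20.7,"dy": -36,"dz": 4,"spin": -4.7,"fingers": 0.35},{"dx": 20.7,"dy": -36,"dz": 4,"spin": -4.7,"fingers": 0.35},{"dx": 20.7,"dy": -36,"dz": 4,"spin": -4.7,"fingers": 0.35},{"dx": 20.7,"dy": -36,"dz": 4,"spin": -4.7,"fingers": 0.35},{"dx": 20.7,"dy": -36,"dz": 4,"spin": -4.7,"fingers": 0.35},{"dx": 20.7,"dy": -36,"dz": 4,"spin": -4.7,"fingers": 0.35},{"dx": 20.7,"dy": -36,"dz": 4,"spin": -4.7,"fingers": 0.35},{"dx": 0,"dy": 0,"dz": 0,"spin": 0,"fingers": 0.35},{"dx": 0,"dy": 0,"dz": 0,"spin": 0,"fingers": 0.35}])

```text
time: 3.42
tool_pos: [0.5295, -0.07, 0.2899]
eef_rot: [0.766, 0.643, -0.0, -0.001]
wrist_force: [0.5, 1.1, -0.2]
finger_gap: 0.0304
gripper_force: 0.0
```

```bash
cat > wl.py <<'E'
import look,sys
from h import *
s,W=shot("wrist");save(sys.argv[1]+".png",s["pixels"])
np.save(sys.argv[1]+".npy",W)
for k,(lo,hi) in dict(plaque=((.50,-.18,.069),(.60,-.05,.1)),fence=((.45,-.22,.0435),(.68,.06,.0485)),stop=((.5,-.04,.0495),(.6,.04,.07)),bed=((.4,-.2,.01),(.53,.02,.022))).items():
    P=sel(W,lo,hi)
    if len(P)>8: print(k,len(P),*rect(P),np.percentile(P[:,2],[5,50,95]).round(4))
E
python3 wl.py pics/w2
```

```text
t 3.42 tcp [529.5 -70.  289.9] phi -9.97 gap 30.4 F [ 0.51  1.08 -0.19] g 0.0 j [-0.23 -0.07  1.56  0.    1.65 -0.05]
plaque 611 [ 549.8 -107.2] 90.0 9.6 long-axis deg from x 81.0 [0.074  0.0829 0.0842]
fence 2585 [577.7 -73.1] 219.9 82.7 long-axis deg from x -84.1 [0.0438 0.0449 0.0467]
stop 754 [566.2 -13. ] 70.0 18.9 long-axis deg from x -7.2 [0.0497 0.0506 0.0519]
bed 10176 [465.1 -83.2] 206.3 129.9 long-axis deg from x -90.0 [0.0153 0.0169 0.0183]
```

Call:
jog_arm(motion=[{"dx": 10.2,"dy": -18.6,"dz": -20,"spin": 0.5,"fingers": 0.35},{"dx": 10.1,"dy": -18.6,"dz": -20,"spin": 0.5,"fingers": 0.35},{"dx": 0,"dy": 0,"dz": -30,"spin": 0,"fingers": 0.35},{"dx": 0,"dy": 0,"dz": -30,"spin": 0,"fingers": 0.35},{"dx": 0,"dy": 0,"dz": -30,"spin": 0,"fingers": 0.35},{"dx": 0,"dy": 0,"dz": -30,"spin": 0,"fingers": 0.35},{"dx": 0,"dy": 0,"dz": -25,"spin": 0,"fingers": 0.35},{"dx": 0,"dy": 0,"dz": -20,"spin": 0,"fingers": 0.35},{"dx": 0,"dy": 0,"dz": -16,"spin": 0,"fingers": 0.35},{"dx": 0,"dy": 0,"dz": -15,"spin": 0,"fingers": 0.35},{"dx": 0,"dy": 0,"dz": 0,"spin": 0,"fingers": 0.35},{"dx": 0,"dy": 0,"dz": 0,"spin": 0,"fingers": 0.35}])

```text
time: 4.47
tool_pos: [0.5485, -0.1037, 0.0542]
eef_rot: [0.758, 0.652, -0.0, -0.001]
wrist_force: [-0.2, -0.4, 0.2]
finger_gap: 0.0302
gripper_force: 0.0
```

```bash
sed -i 's#"pics/"+n#n if n.startswith("pics") else "pics/"+n#' h.py
python3 - <<'E'
# fence front edge and stop -y edge in board axes from w2 cloud
import numpy as np
W=np.load("pics/w2.npy").reshape(-1,3);W=W[~np.isnan(W[:,0])]
a=np.radians(-9.0);
# fence angle: front edge points per y-bin
for deg in (-9.0,-9.5,-10):
    a=np.radians(deg);ex=np.array([np.cos(a),np.sin(a)]);ey=np.array([-ex[1],ex[0]])
    u=W[:,:2]@ex;v=W[:,:2]@ey;z=W[:,2]
    f=(z>.041)&(z<.049)
    out=[]
    for c in np.arange(-.2,.16,.02):
        m=f&(abs(v-c)<.01)&(u>.55)
        if m.sum()>10: out.append((round(c,2),round(np.percentile(u[m],1.5)*1000,1),round(np.percentile(u[m],98.5)*1000,1),m.sum()))
    print(deg,out)
    m=(z>.049)&(z<.06)&(v>.03)&(v<.13); print("strap v",np.percentile(v[m],[1,50,99]),"u",np.percentile(u[m],[1,99]))
    m=(z>.024)&(z<.049)&(v>.03)&(v<.13)&(u<.565)&(u>.50); print("stopside v",np.percentile(v[m],[1,5,50,99]),"u",np.percentile(u[m],[1,99]),m.sum())
E
```

```text
-9.0 [(np.float64(-0.2), np.float64(883.8), np.float64(887.3), np.int64(43)), (np.float64(-0.18), np.float64(881.3), np.float64(884.7), np.int64(49)), (np.float64(-0.16), np.float64(807.4), np.float64(882.4), np.int64(58)), (np.float64(-0.14), np.float64(758.3), np.float64(876.9), np.int64(132)), (np.float64(-0.12), np.float64(757.7), np.float64(873.6), np.int64(184)), (np.float64(-0.1), np.float64(569.0), np.float64(589.7), np.int64(21)), (np.float64(-0.08), np.float64(568.8), np.float64(589.5), np.int64(210)), (np.float64(-0.06), np.float64(568.7), np.float64(758.3), np.int64(253)), (np.float64(-0.04), np.float64(568.5), np.float64(859.7), np.int64(315)), (np.float64(-0.02), np.float64(568.3), np.float64(856.7), np.int64(387)), (np.float64(-0.0), np.float64(555.2), np.float64(853.3), np.int64(333)), (np.float64(0.02), np.float64(555.2), np.float64(850.0), np.int64(354)), (np.float64(0.04), np.float64(566.7), np.float64(849.6), np.int64(361)), (np.float64(0.06), np.float64(556.6), np.float64(844.0), np.int64(347)), (np.float64(0.08), np.float64(552.8), np.float64(841.5), np.int64(27
[... 2634 characters left out ...]
np.float64(856.0), np.int64(376)), (np.float64(0.02), np.float64(554.8), np.float64(852.4), np.int64(338)), (np.float64(0.04), np.float64(557.3), np.float64(849.3), np.int64(367)), (np.float64(0.06), np.float64(565.6), np.float64(846.0), np.int64(362)), (np.float64(0.08), np.float64(555.1), np.float64(842.2), np.int64(265)), (np.float64(0.1), np.float64(554.8), np.float64(839.3), np.int64(374)), (np.float64(0.12), np.float64(564.0), np.float64(835.5), np.int64(405)), (np.float64(0.14), np.float64(563.8), np.float64(832.5), np.int64(233))]
strap v [0.03309112 0.08525937 0.12753188] u [0.52575546 0.84904432]
stopside v [0.03341728 0.03455717 0.09441579 0.12847107] u [0.52441383 0.56468068] 236
```

Call:
jog_arm(motion=[{"dx": 1,"dy": -3,"dz": 0,"spin": 0,"fingers": 0.35},{"dx": 0,"dy": 0,"dz": 0,"spin": 0,"fingers": 1},{"dx": 0,"dy": 0,"dz": 0,"spin": 0,"fingers": 1},{"dx": 0,"dy": 0,"dz": 0,"spin": 0,"fingers": 1},{"dx": 0,"dy": 0,"dz": 0,"spin": 0,"fingers": 1},{"dx": 0,"dy": 0,"dz": 0,"spin": 0,"fingers": 1},{"dx": 0,"dy": 0,"dz": 0,"spin": 0,"fingers": 1}])

```text
time: 5.05
tool_pos: [0.5507, -0.1084, 0.0553]
eef_rot: [0.759, 0.651, 0.0, 0.0]
wrist_force: [-3.0, 0.8, 5.7]
finger_gap: 0.0098
gripper_force: 30.0
```

Run:
```python
import look
import numpy as np
W=np.load("pics/w2.npy").reshape(-1,3);W=W[~np.isnan(W[:,0])]
a=np.radians(-8.2);ex=np.array([np.cos(a),np.sin(a)]);ey=np.array([-ex[1],ex[0]])
u=W[:,:2]@ex;v=W[:,:2]@ey;z=W[:,2]
out=[]
for c in np.arange(-.1,.14,.02):
    m=(z>.041)&(z<.049)&(abs(v-c)<.01)&(u>.56)&(u<.6)
    if m.sum()>10: out.append((round(c,2),round(np.percentile(u[m],2)*1000,1),round(np.percentile(u[m],98)*1000,1)))
print(*out)
for lo,hi in((.022,.03),(.03,.04),(.04,.048),(.0485,.056)):
    m=(z>lo)&(z<hi)&(v>.04)&(v<.1)&(u<.56)&(u>.51)
    if m.sum(): print(lo,m.sum(),"v",(np.percentile(v[m],[1,5,50,95,99])*1000).round(1),"u",(np.percentile(u[m],[1,99])*1000).round(1))
m=(z>.069)&(z<.1)&(v<.05)&(v>-.1)&(u<.6)&(u>.5);print("plaque uv",np.median(u[m]),np.percentile(v[m],[1,99]))
```

```text
t 5.05 tcp [ 550.7 -108.4   55.3] phi -8.77 gap 9.8 F [-2.99  0.76  5.72] g 30.0 j [-0.29  0.17  1.76 -0.    1.22 -0.13]
(np.float64(-0.1), np.float64(567.6), np.float64(588.3)) (np.float64(-0.08), np.float64(567.7), np.float64(588.2)) (np.float64(-0.06), np.float64(567.8), np.float64(588.0)) (np.float64(-0.04), np.float64(568.0), np.float64(587.8)) (np.float64(-0.02), np.float64(568.0), np.float64(589.1)) (np.float64(0.0), np.float64(568.2), np.float64(589.0)) (np.float64(0.02), np.float64(567.1), np.float64(588.8)) (np.float64(0.04), np.float64(567.2), np.float64(588.5)) (np.float64(0.06), np.float64(563.4), np.float64(588.5)) (np.float64(0.08), np.float64(562.9), np.float64(588.6)) (np.float64(0.1), np.float64(567.6), np.float64(587.9)) (np.float64(0.12), np.float64(567.6), np.float64(587.8))
0.022 5 v [79.1 79.2 79.2 79.2 79.2] u [539.5 544.5]
0.03 8 v [79.2 79.2 79.2 79.2 79.2] u [545.8 554.1]
0.04 72 v [57.2 57.4 70.2 79.2 79.2] u [526.6 559.1]
0.0485 426 v [58.8 59.9 68.4 76.6 77.7] u [527.9 559.7]
plaque uv 0.5594470612620449 [-0.07170395  0.01710782]
```

Call:
jog_arm(motion=[{"dx": 0,"dy": 0,"dz": 5,"spin": 0,"fingers": 1},{"dx": 0,"dy": 0,"dz": 15,"spin": 0,"fingers": 1},{"dx": 0,"dy": 0,"dz": 25,"spin": 0,"fingers": 1},{"dx": 0,"dy": 0,"dz": 25,"spin": 0,"fingers": 1},{"dx": 0,"dy": 0,"dz": 25,"spin": 0,"fingers": 1},{"dx": -5,"dy": -30,"dz": 10,"spin": 3,"fingers": 1},{"dx": -5,"dy": -30,"dz": 10,"spin": 3,"fingers": 1},{"dx": -5,"dy": -30,"dz": 10,"spin": 3,"fingers": 1},{"dx": -5,"dy": -30,"dz": 10,"spin": 3,"fingers": 1},{"dx": -5,"dy": -30,"dz": 10,"spin": 3,"fingers": 1},{"dx": -5,"dy": -30,"dz": 0,"spin": 3,"fingers": 1},{"dx": -5,"dy": -20,"dz": 0,"spin": 0,"fingers": 1},{"dx": -5,"dy": -20,"dz": 0,"spin": 0,"fingers": 1},{"dx": 0,"dy": 0,"dz": 0,"spin": 0,"fingers": 1},{"dx": 0,"dy": 0,"dz": 0,"spin": 0,"fingers": 1},{"dx": 0,"dy": 0,"dz": 0,"spin": 0,"fingers": 1}])

```text
time: 6.38
tool_pos: [0.5104, -0.3277, 0.1994]
eef_rot: [0.648, 0.762, 0.0, -0.0]
wrist_force: [0.3, 0.5, -0.1]
finger_gap: 0.0096
gripper_force: 30.0
```

Run:
```python
import look
from h import *
s,W=shot("wrist");save("w3.png",s["pixels"]);np.save("pics/w3.npy",W)
P=W.reshape(-1,3)
for k,(lo,hi) in dict(racktop=((.4,-.44,.032),(.6,-.28,.0385)),near=((.43,-.44,.05),(.487,-.28,.1)),far=((.52,-.44,.05),(.58,-.28,.1)),held=((.4,-.44,.12),(.6,-.25,.22))).items():
    Q=sel(W,lo,hi)
    if len(Q)>8: print(k,len(Q),*rect(Q),np.percentile(Q[:,2],[2,50,98]).round(4))
a=np.radians(9.5);ex=np.array([np.cos(a),np.sin(a)]);ey=np.array([-ex[1],ex[0]])
Q=sel(W,(.4,-.46,.030),(.6,-.26,.04));u=Q[:,:2]@ex*1000;v=Q[:,:2]@ey*1000
for c in range(-490,-380,10):
    m=abs(v-c)<5
    if m.sum()>20:
        q=np.sort(u[m]);g=np.where(np.diff(q)>5)[0];print(c,q[0].round(1),[(q[i].round(1),q[i+1].round(1)) for i in g],q[-1].round(1))
```

```text
t 6.38 tcp [ 510.4 -327.7  199.4] phi 9.21 gap 9.6 F [ 0.32  0.45 -0.09] g 30.0 j [-0.66  0.16  1.49  0.    1.49 -0.82]
racktop 3737 [ 504.3 -364.8] 130.1 88.1 long-axis deg from x 9.9 [0.0329 0.0349 0.0365]
near 1141 [ 463.1 -372.8] 89.9 10.5 long-axis deg from x -80.1 [0.0514 0.0686 0.0703]
far 771 [ 543.6 -346.2] 63.1 10.1 long-axis deg from x -80.1 [0.0538 0.0726 0.0742]
held 1252 [ 507.3 -301.9] 39.5 39.4 long-axis deg from x -80.6 [0.1677 0.2094 0.2195]
-480 372.5 [(np.float64(383.1), np.float64(400.2)), (np.float64(425.2), np.float64(488.7))] 502.5
-470 373.0 [(np.float64(383.5), np.float64(400.2)), (np.float64(429.9), np.float64(463.1)), (np.float64(474.4), np.float64(488.4))] 502.1
-460 372.3 [(np.float64(383.2), np.float64(400.0)), (np.float64(430.1), np.float64(463.0)), (np.float64(474.3), np.float64(488.2))] 501.8
-450 372.1 [(np.float64(383.5), np.float64(399.9)), (np.float64(430.3), np.float64(462.9)), (np.float64(474.1), np.float64(488.8))] 501.4
-440 372.3 [(np.float64(383.4), np.float64(399.9)), (np.float64(430.2), np.float64(462.9)), (np.float64(471.7), np.float64(488.6))] 502.2
-430 372.1 [(np.float64(383.0), np.float64(399.9)), (np.float64(429.7), np.float64(462.8)), (np.float64(471.5), np.float64(488.2))] 501.9
-420 372.3 [(np.float64(383.4), np.float64(399.8)), (np.float64(429.9), np.float64(462.7)), (np.float64(471.4), np.float64(488.0))] 501.2
-410 372.7 [(np.float64(383.2), np.float64(399.7)), (np.float64(429.9), np.float64(461.6)), (np.float64(474.1), np.float64(487.0))] 502.0
-400 390.8 [(np.float64(400.0), np.float64(473.9))] 483.4
```

View pics/w3.png

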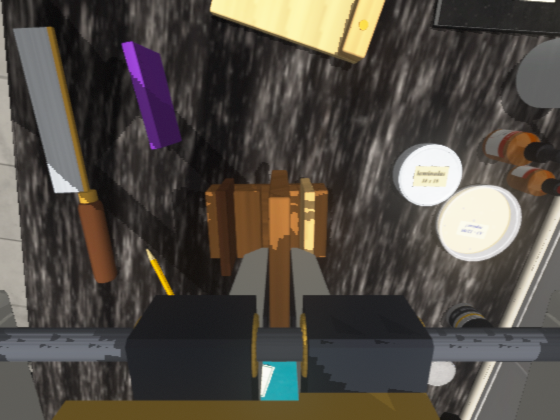

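The view shows the held plaque over the rack, about (280,220), with the empty middle groove beneath it. Quick check of camera bias against the held plaque.

Run:
```python
from h import *
W=np.load("pics/w3.npy")
a=np.radians(9.5);ex=np.array([np.cos(a),np.sin(a)]);ey=np.array([-ex[1],ex[0]])
print("tcp uv",np.array([510.4,-327.7])@ex,np.array([510.4,-327.7])@ey)
Q=sel(W,(.4,-.46,.215),(.6,-.2,.235));u=Q[:,:2]@ex*1000;v=Q[:,:2]@ey*1000
for c in range(-420,-340,8):
    m=(abs(v-c)<4)&(abs(u-450)<30)
    if m.sum()>6:print(c,m.sum(),np.percentile(u[m],[2,50,98]).round(1),Q[m,2].mean().round(4))
```

```text
tcp uv 449.31407058405887 -407.4460896550406
-420 277 [445.6 450.1 455.1] 0.227
-412 322 [445.5 450.1 455.3] 0.2275
-404 483 [444.1 451.1 469. ] 0.227
-396 1416 [431.1 449.7 469.6] 0.226
-388 349 [445.5 450.7 455.4] 0.2268
-380 354 [445.7 450.5 455.3] 0.2269
-372 368 [445.8 450.7 455.3] 0.2269
-364 422 [445.9 450.4 455.2] 0.2249
```

Call:
jog_arm(motion=[{"dx": -3.4,"dy": -20,"dz": 0,"spin": 0.4,"fingers": 1},{"dx": -3.4,"dy": -19.7,"dz": 0,"spin": 0.3,"fingers": 1},{"dx": 0,"dy": 0,"dz": -20,"spin": 0,"fingers": 1},{"dx": 0,"dy": 0,"dz": -25,"spin": 0,"fingers": 1},{"dx": 0,"dy": 0,"dz": -25,"spin": 0,"fingers": 1},{"dx": 0,"dy": 0,"dz": -25,"spin": 0,"fingers": 1},{"dx": 0,"dy": 0,"dz": -15,"spin": 0,"fingers": 1},{"dx": 0,"dy": 0,"dz": -7,"spin": 0,"fingers": 1},{"dx": 0,"dy": 0,"dz": 0,"spin": 0,"fingers": 1},{"dx": 0,"dy": 0,"dz": 0,"spin": 0,"fingers": 1},{"dx": 0,"dy": 0,"dz": 0,"spin": 0,"fingers": 1}])

```text
time: 7.35
tool_pos: [0.5048, -0.3684, 0.0845]
eef_rot: [0.643, 0.766, 0.0, 0.001]
wrist_force: [0.4, -0.0, 0.0]
finger_gap: 0.0098
gripper_force: 30.0
```

Run:
```python
import look
from h import *
s,W=shot("wrist");save("w4.png",s["pixels"])
a=np.radians(9.8);ex=np.array([np.cos(a),np.sin(a)]);ey=np.array([-ex[1],ex[0]])
st=env.sense()["tool_pos"][:2]*1000;print("tcp uv",st@ex,st@ey)
P=W.reshape(-1,3);P=P[~np.isnan(P[:,0])];u=P[:,:2]@ex*1000;v=P[:,:2]@ey*1000;z=P[:,2]*1000
for c in range(-440,-380,6):
    m=(abs(v-c)<3)&(abs(u-436)<80);p=m&(z>90)&(z<112)&(abs(u-437)<12);r=m&(z>30)&(z<39)
    q=np.sort(u[r]);g=np.where(np.diff(q)>5)[0]
    print(c,np.percentile(u[p],[2,50,98]).round(1) if p.sum()>5 else 0,[(q[i].round(1),q[i+1].round(1)) for i in g],(q[[0,-1]].round(1) if len(q) else 0))
```

```text
t 7.35 tcp [ 504.8 -368.4   84.5] phi 9.96 gap 9.8 F [ 0.37 -0.02  0.  ] g 30.0 j [-0.71  0.29  1.55  0.    1.29 -0.89]
tcp uv 434.7232722234856 -449.14578928053004
-440 [425.4 440.2 448.7] [(np.float64(379.0), np.float64(397.5)), (np.float64(427.7), np.float64(443.9)), (np.float64(471.9), np.float64(491.3))] [369.5 499.3]
-434 [430.7 435.4 440.3] [(np.float64(379.2), np.float64(397.5)), (np.float64(427.2), np.float64(443.8)), (np.float64(471.8), np.float64(491.2))] [369.8 499.6]
-428 [430.7 436.3 440.6] [(np.float64(379.0), np.float64(397.4)), (np.float64(427.2), np.float64(443.8)), (np.float64(471.9), np.float64(491.2))] [369.5 499.5]
-422 [430.8 435.8 440.5] [(np.float64(378.8), np.float64(397.4)), (np.float64(427.3), np.float64(443.0)), (np.float64(472.0), np.float64(491.1))] [369.9 499.7]
-416 [430.8 435.4 440.4] [(np.float64(378.9), np.float64(397.4)), (np.float64(427.3), np.float64(442.2)), (np.float64(471.9), np.float64(491.3))] [369.7 499.2]
-410 [430.9 435.3 440.3] [(np.float64(378.7), np.float64(397.5)), (np.float64(427.3), np.float64(441.7)), (np.float64(471.9), np.float64(491.1))] [370.4 499.6]
-404 [430.9 435.8 440.2] [(np.float64(397.8), np.float64(471.5))] [388.7 480.5]
-398 0 [] 0
-392 0 [] 0
-386 0 [] 0
```

View pics/w4.png

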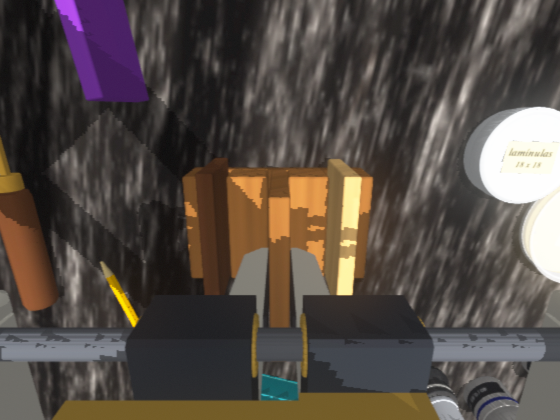

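The rack lies about (275,225) with the plaque over the middle groove, roughly 1 mm too far in +x. I'll correct that and insert.

Call:
jog_arm(motion=[{"dx": -1.1,"dy": 0.5,"dz": 0,"spin": 0,"fingers": 1},{"dx": 0,"dy": 0,"dz": -5,"spin": 0,"fingers": 1},{"dx": 0,"dy": 0,"dz": -7,"spin": 0,"fingers": 1},{"dx": 0,"dy": 0,"dz": -7,"spin": 0,"fingers": 1},{"dx": 0,"dy": 0,"dz": -7,"spin": 0,"fingers": 1},{"dx": 0,"dy": 0,"dz": -5,"spin": 0,"fingers": 1},{"dx": 0,"dy": 0,"dz": -3,"spin": 0,"fingers": 1},{"dx": 0,"dy": 0,"dz": 0,"spin": 0,"fingers": 1},{"dx": 0,"dy": 0,"dz": 0,"spin": 0,"fingers": 1}])

```text
time: 8.15
tool_pos: [0.5025, -0.3674, 0.0482]
eef_rot: [0.643, 0.766, 0.0, -0.0]
wrist_force: [0.4, -0.7, -0.7]
finger_gap: 0.0095
gripper_force: 30.0
```

Call:
jog_arm(motion=[{"dx": 0,"dy": 0,"dz": -1,"spin": 0,"fingers": 1},{"dx": 0,"dy": 0,"dz": 0,"spin": 0,"fingers": 1},{"dx": 0,"dy": 0,"dz": 0,"spin": 0,"fingers": 0.6},{"dx": 0,"dy": 0,"dz": 0,"spin": 0,"fingers": 0.6},{"dx": 0,"dy": 0,"dz": 0,"spin": 0,"fingers": 0.6},{"dx": 0,"dy": 0,"dz": 0,"spin": 0,"fingers": 0.6}])

```text
time: 8.65
tool_pos: [0.5026, -0.3676, 0.0477]
eef_rot: [0.643, 0.766, -0.0, 0.0]
wrist_force: [-0.1, -0.0, -1.4]
finger_gap: 0.0185
gripper_force: 0.0
```

Now lift straight up, then travel toward the offcut.

Call:
jog_arm(motion=[{"dx": 0,"dy": 0,"dz": 10,"spin": 0,"fingers": 0.6},{"dx": 0,"dy": 0,"dz": 25,"spin": 0,"fingers": 0.6},{"dx": 0,"dy": 0,"dz": 35,"spin": 0,"fingers": 0.6},{"dx": 0,"dy": 0,"dz": 35,"spin": 0,"fingers": 0.6},{"dx": 0,"dy": 30,"dz": 35,"spin": -5,"fingers": 0.6},{"dx": 0,"dy": 38,"dz": 10,"spin": -6,"fingers": 0},{"dx": 0,"dy": 38,"dz": 10,"spin": -6.5,"fingers": -0.5},{"dx": 0,"dy": 38,"dz": 10,"spin": -6.5,"fingers": -0.5},{"dx": 0,"dy": 38,"dz": 10,"spin": -6.5,"fingers": -0.5},{"dx": 0,"dy": 38,"dz": 10,"spin": -6.5,"fingers": -0.5},{"dx": 0,"dy": 38,"dz": 10,"spin": -6.5,"fingers": -0.5},{"dx": 0,"dy": 38,"dz": 0,"spin": -6.5,"fingers": -0.5},{"dx": 0,"dy": 38,"dz": 0,"spin": -6.5,"fingers": -0.5},{"dx": 0,"dy": 38,"dz": 0,"spin": -6.5,"fingers": -0.5},{"dx": 0,"dy": 38,"dz": 0,"spin": -6.5,"fingers": -0.5},{"dx": 0,"dy": 38,"dz": 0,"spin": -6.5,"fingers": -0.5},{"dx": 0,"dy": 38,"dz": 0,"spin": -6.5,"fingers": -0.5},{"dx": 0,"dy": 38,"dz": 0,"spin": -6,"fingers": -0.5},{"dx": 0,"dy": 25,"dz": 0,"spin": 0,"fingers": -0.5},{"dx": 0,"dy": 0,"dz": 0,"spin": 0,"fingers": -0.5}])

```text
time: 10.32
tool_pos: [0.5021, 0.1775, 0.2451]
eef_rot: [0.994, 0.11, 0.0, -0.001]
wrist_force: [-0.2, -0.6, 0.7]
finger_gap: 0.0695
gripper_force: 0.0
```

Run:
```python
import look
from h import *
s,W=shot("wrist");save("w5.png",s["pixels"])
for k,(lo,hi) in dict(off=((.42,.1,.006),(.60,.24,.05)),offtop=((.42,.10,.031),(.60,.24,.06))).items():
    P=sel(W,lo,hi)
    if len(P)>8: print(k,len(P),*rect(P),np.percentile(P[:,2],[5,50,95]).round(4))
for m in env.mark_of("wrist","offcut_end")+env.mark_of("wrist","bevel_mid"):
    p=np.round(m["pixel"]).astype(int);print(m["score"],p,W[p[1],p[0]].round(3))
s,W=shot("top")
for k,(lo,hi) in dict(mid=((.48,-.44,.05),(.525,-.28,.1)),near=((.43,-.44,.05),(.487,-.28,.1)),far=((.52,-.44,.05),(.58,-.28,.1))).items():
    P=sel(W,lo,hi)
    if len(P)>8: print(k,len(P),*rect(P),np.percentile(P[:,2],[5,50,95]).round(4))
```

```text
t 10.32 tcp [502.1 177.5 245.1] phi -77.4 gap 69.5 F [-0.24 -0.64  0.67] g 0.0 j [ 0.24 -0.06  1.64  0.    1.57  1.59]
off 3119 [494.2 160.5] 169.4 59.3 long-axis deg from x 23.2 [0.0156 0.0317 0.0339]
offtop 1677 [516.4 162. ] 119.7 21.1 long-axis deg from x 11.4 [0.0316 0.0329 0.0341]
0.71 [290 122] [0.572 0.18  0.033]
0.8 [279 174] [0.509 0.179 0.024]
mid 189 [ 504.1 -366.8] 90.0 10.6 long-axis deg from x -80.2 [0.0548 0.0736 0.0794]
near 178 [ 463.7 -373. ] 89.9 11.3 long-axis deg from x -80.6 [0.0526 0.0686 0.0742]
far 198 [ 546.5 -360.3] 90.3 11.9 long-axis deg from x -80.6 [0.0528 0.0716 0.077 ]
```

View pics/w5.png

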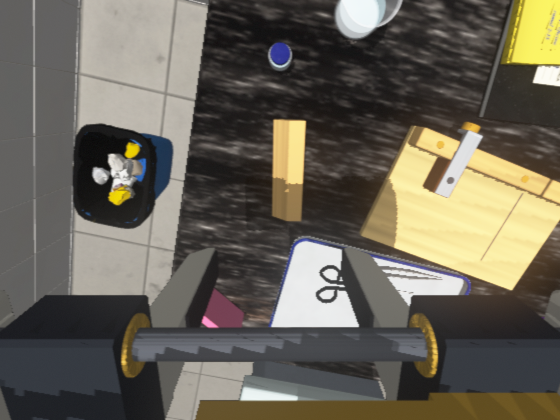

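The offcut lies at (288,170), its bevel toward +y and its stop end toward +x. The vial at (280,55) is clear, and the plaque stands correctly in the middle groove. Next is grasping the offcut.

Call:
jog_arm(motion=[{"dx": 6.4,"dy": -3.9,"dz": -20,"spin": -0.6,"fingers": -0.5},{"dx": 6.3,"dy": -3.8,"dz": -30,"spin": -0.6,"fingers": -0.5},{"dx": 0,"dy": 0,"dz": -35,"spin": 0,"fingers": -0.5},{"dx": 0,"dy": 0,"dz": -35,"spin": 0,"fingers": -0.5},{"dx": 0,"dy": 0,"dz": -35,"spin": 0,"fingers": -0.5},{"dx": 0,"dy": 0,"dz": -30,"spin": 0,"fingers": -0.5},{"dx": 0,"dy": 0,"dz": -25,"spin": 0,"fingers": -0.5},{"dx": 0,"dy": 0,"dz": -15,"spin": 0,"fingers": -0.5},{"dx": 0,"dy": 0,"dz": -10,"spin": 0,"fingers": -0.5},{"dx": 0,"dy": 0,"dz": 0,"spin": 0,"fingers": -0.5},{"dx": 0,"dy": 0,"dz": 0,"spin": 0,"fingers": -0.5}])

```text
time: 11.43
tool_pos: [0.5158, 0.1645, 0.0096]
eef_rot: [0.995, 0.097, -0.0, 0.0]
wrist_force: [-0.1, -0.6, 0.6]
finger_gap: 0.0698
gripper_force: 0.0
```

Call:
jog_arm(motion=[{"dx": -1,"dy": 5,"dz": -3,"spin": 0,"fingers": -0.5},{"dx": 0,"dy": 0,"dz": -3,"spin": 0,"fingers": -0.5},{"dx": 0,"dy": 0,"dz": 0,"spin": 0,"fingers": 1},{"dx": 0,"dy": 0,"dz": 0,"spin": 0,"fingers": 1},{"dx": 0,"dy": 0,"dz": 0,"spin": 0,"fingers": 1},{"dx": 0,"dy": 0,"dz": 0,"spin": 0,"fingers": 1},{"dx": 0,"dy": 0,"dz": 0,"spin": 0,"fingers": 1},{"dx": 0,"dy": 0,"dz": 0,"spin": 0,"fingers": 1},{"dx": 0,"dy": 0,"dz": 0,"spin": 0,"fingers": 1}])

```text
time: 12.18
tool_pos: [0.5146, 0.1704, 0.0034]
eef_rot: [0.995, 0.097, 0.0, -0.0]
wrist_force: [-0.5, -0.2, 0.7]
finger_gap: 0.0356
gripper_force: 30.0
```

Call:
jog_arm(motion=[{"dx": 0,"dy": 0,"dz": 10,"spin": 0,"fingers": 1},{"dx": 0,"dy": 0,"dz": 25,"spin": 0,"fingers": 1},{"dx": 0,"dy": 0,"dz": 35,"spin": 0,"fingers": 1},{"dx": 0.3,"dy": -10,"dz": 30,"spin": 0,"fingers": 1},{"dx": 0.3,"dy": -20.4,"dz": 10,"spin": 5.9,"fingers": 1},{"dx": 0.3,"dy": -20.4,"dz": 0,"spin": 5.9,"fingers": 1},{"dx": 0.3,"dy": -20.4,"dz": 0,"spin": 5.9,"fingers": 1},{"dx": 0.3,"dy": -20.4,"dz": 0,"spin": 5.9,"fingers": 1},{"dx": 0.3,"dy": -20.4,"dz": 0,"spin": 5.9,"fingers": 1},{"dx": 0.3,"dy": -20.4,"dz": 0,"spin": 5.9,"fingers": 1},{"dx": 0.3,"dy": -20.4,"dz": 0,"spin": 5.9,"fingers": 1},{"dx": 0.3,"dy": -20.4,"dz": 0,"spin": 5.9,"fingers": 1},{"dx": 0.3,"dy": -20.4,"dz": 0,"spin": 5.9,"fingers": 1},{"dx": 0.3,"dy": -20.4,"dz": 0,"spin": 5.9,"fingers": 1},{"dx": 0.3,"dy": -20.4,"dz": 0,"spin": 5.9,"fingers": 1},{"dx": 0.3,"dy": -20,"dz": 0,"spin": 5.8,"fingers": 1},{"dx": 0,"dy": 0,"dz": 0,"spin": 0,"fingers": 1},{"dx": 0,"dy": 0,"dz": 0,"spin": 0,"fingers": 1}])

```text
time: 13.68
tool_pos: [0.5183, -0.0848, 0.1137]
eef_rot: [0.757, 0.654, 0.0, 0.0]
wrist_force: [0.8, 0.9, -1.6]
finger_gap: 0.0358
gripper_force: 30.0
```

```bash
cat > bd.py <<'E'
import look
from h import *
s,W=shot("wrist");save("w6.png",s["pixels"])
a=np.radians(-8.2);ex=np.array([np.cos(a),np.sin(a)]);ey=np.array([-ex[1],ex[0]])
st=env.sense()["tool_pos"]*1000;print("tcp uv",st[:2]@ex,st[:2]@ey)
P=W.reshape(-1,3);P=P[~np.isnan(P[:,0])]*1000;u=P[:,:2]@ex;v=P[:,:2]@ey;z=P[:,2]
m=(z>49)&(z<56)&(v>35)&(v<105)&(u<560)&(u>500);print("strap v",np.percentile(v[m],[2,50,98]).round(1),"u",np.percentile(u[m],[2]))
for c in range(90,140,10):
    m=(abs(v-c)<5)&(z>40)&(z<49)&(u>540)&(u<620)
    if m.sum()>8:print("fence",c,np.percentile(u[m],[2,98]).round(1))
for dz in (30,26,20,15):  # held offcut slices rel. TCP
    m=(abs(z-st[2]-dz)<2.5)&(abs(v-st[:2]@ey)<75)&(abs(u-st[:2]@ex)<30)
    if m.sum()>8:
        q=np.c_[u[m],v[m]];print("off dz",dz,m.sum(),"u",np.percentile(q[:,0],[2,50,98]).round(1),"v",np.percentile(q[:,1],[1,99.5]).round(1))
E
python3 bd.py
```

```text
t 13.68 tcp [518.3 -84.8 113.7] phi -8.33 gap 35.8 F [ 0.81  0.92 -1.64] g 30.0 j [-0.26  0.    1.82  0.    1.32 -0.11]
tcp uv 524.9383589987298 -9.170604796241545
strap v [59.5 68.1 77.1] u [527.59700674]
fence 90 [567.  587.8]
fence 100 [566.9 588. ]
fence 110 [566.8 587.8]
fence 120 [566.9 588. ]
off dz 30 8473 u [508.5 534.1 544.2] v [-70.   48.5]
off dz 26 2360 u [499.4 522.8 550.5] v [-69.5  48.7]
off dz 20 2011 u [498.7 516.6 550.4] v [-69.5  48.7]
off dz 15 1858 u [499.2 511.7 550.8] v [-69.6  48.7]
```

View pics/w6.png

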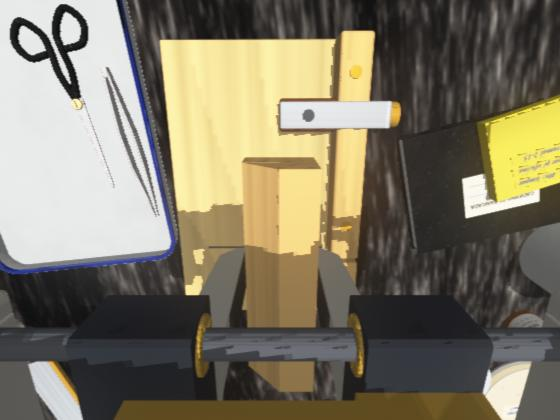

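The held offcut (280,270) faces the robot with its bevel (lower-u side), and the stop strap is at (335,115). End gap is about 8 mm. Lowering onto the bed.

Call:
jog_arm(motion=[{"dx": -2,"dy": 0.3,"dz": -15,"spin": 0.1,"fingers": 1},{"dx": 0,"dy": 0,"dz": -20,"spin": 0,"fingers": 1},{"dx": 0,"dy": 0,"dz": -20,"spin": 0,"fingers": 1},{"dx": 0,"dy": 0,"dz": -15,"spin": 0,"fingers": 1},{"dx": 0,"dy": 0,"dz": -10,"spin": 0,"fingers": 1},{"dx": 0,"dy": 0,"dz": -6,"spin": 0,"fingers": 1},{"dx": 0,"dy": 0,"dz": -4,"spin": 0,"fingers": 1},{"dx": 0,"dy": 0,"dz": 0,"spin": 0,"fingers": 1},{"dx": 0.7,"dy": 5,"dz": 0,"spin": 0,"fingers": 1},{"dx": 0,"dy": 0,"dz": 0,"spin": 0,"fingers": 1},{"dx": 0,"dy": 0,"dz": 0,"spin": 0,"fingers": 1}])

```text
time: 14.65
tool_pos: [0.5179, -0.0786, 0.0242]
eef_rot: [0.755, 0.656, 0.0, 0.001]
wrist_force: [0.2, 0.0, -0.8]
finger_gap: 0.0358
gripper_force: 30.0
```

```bash
python3 bd.py
```

```text
t 14.65 tcp [517.9 -78.6  24.2] phi -8.0 gap 35.8 F [ 0.19  0.03 -0.75] g 30.0 j [-0.25  0.11  1.88  0.    1.15 -0.11]
tcp uv 523.6349357572002 -4.0697374103399975
strap v [36.1 62.2 76.5] u [521.08232485]
fence 90 [566.7 587.6]
fence 100 [566.7 587.6]
fence 110 [566.6 587.5]
fence 120 [566.6 587.6]
off dz 30 8690 u [507.2 533.  546.3] v [-63.9  69.4]
off dz 26 4211 u [501.9 527.4 552.6] v [-61.8  70.9]
off dz 20 2045 u [498.2 515.4 548.8] v [-63.4  66.5]
off dz 15 1869 u [497.9 510.3 549.5] v [-63.5  54.8]
```

Call:
jog_arm(motion=[{"dx": 0,"dy": 0,"dz": -2,"spin": 0,"fingers": 1},{"dx": 0.1,"dy": 1,"dz": 0,"spin": 0,"fingers": 1},{"dx": 0.2,"dy": 1,"dz": 0,"spin": 0,"fingers": 1},{"dx": 0,"dy": 0,"dz": 0,"spin": 0,"fingers": 1},{"dx": 0,"dy": 0,"dz": 0,"spin": 0,"fingers": 1}])

```text
time: 15.12
tool_pos: [0.5175, -0.0767, 0.0213]
eef_rot: [0.755, 0.656, 0.0, 0.0]
wrist_force: [0.4, -0.8, 1.0]
finger_gap: 0.0358
gripper_force: 30.0
```

Call:
jog_arm(motion=[{"dx": 0.1,"dy": 0.7,"dz": 0,"spin": 0,"fingers": 1},{"dx": 0,"dy": 0,"dz": 0,"spin": 0,"fingers": 1},{"dx": 0,"dy": 0,"dz": 0,"spin": 0,"fingers": 1}])

```text
time: 15.37
tool_pos: [0.5176, -0.0761, 0.0213]
eef_rot: [0.755, 0.656, 0.0, 0.0]
wrist_force: [0.7, -0.5, 2.0]
finger_gap: 0.0358
gripper_force: 30.0
```

Call:
jog_arm(motion=[{"dx": 0.1,"dy": 0.7,"dz": 0,"spin": 0,"fingers": 1},{"dx": 0,"dy": 0,"dz": 0,"spin": 0,"fingers": 1},{"dx": 0,"dy": 0,"dz": 0,"spin": 0,"fingers": 1}])

```text
time: 15.62
tool_pos: [0.5175, -0.076, 0.0213]
eef_rot: [0.755, 0.656, -0.0, 0.0]
wrist_force: [-1.5, -5.7, 2.2]
finger_gap: 0.0356
gripper_force: 30.0
```

Call:
jog_arm(motion=[{"dx": 0.1,"dy": 0.7,"dz": 0,"spin": 0,"fingers": 1},{"dx": 0,"dy": 0,"dz": 0,"spin": 0,"fingers": 1},{"dx": 0,"dy": 0,"dz": 0,"spin": 0,"fingers": 1}])

```text
time: 15.87
tool_pos: [0.5176, -0.076, 0.0213]
eef_rot: [0.755, 0.656, -0.001, 0.001]
wrist_force: [-1.5, -9.7, 1.4]
finger_gap: 0.0357
gripper_force: 30.0
```

Contact with the stop at TCP y = -76.0. I'll relieve the push, release and lift.

Call:
jog_arm(motion=[{"dx": -0.2,"dy": -1.5,"dz": 0,"spin": 0,"fingers": 1},{"dx": 0,"dy": 0,"dz": 0,"spin": 0,"fingers": 1},{"dx": 0,"dy": 0,"dz": 0,"spin": 0,"fingers": 0.1},{"dx": 0,"dy": 0,"dz": 0,"spin": 0,"fingers": 0.1},{"dx": 0,"dy": 0,"dz": 0,"spin": 0,"fingers": 0.1},{"dx": 0,"dy": 0,"dz": 0,"spin": 0,"fingers": 0.1},{"dx": 0,"dy": 0,"dz": 10,"spin": 0,"fingers": 0.1},{"dx": 0,"dy": 0,"dz": 20,"spin": 0,"fingers": 0.1},{"dx": 0,"dy": 0,"dz": 30,"spin": 0,"fingers": 0.1},{"dx": 0,"dy": 0,"dz": 35,"spin": 0,"fingers": 0.1},{"dx": 0,"dy": 0,"dz": 35,"spin": 0,"fingers": 0.1},{"dx": -10,"dy": 0,"dz": 30,"spin": 7,"fingers": -0.07},{"dx": -10,"dy": 0,"dz": 0,"spin": 7,"fingers": -0.07},{"dx": -10,"dy": 0,"dz": 0,"spin": 7,"fingers": -0.07},{"dx": -10,"dy": 0,"dz": 0,"spin": 7,"fingers": -0.07},{"dx": 0,"dy": 0,"dz": 0,"spin": 7,"fingers": -0.07},{"dx": 0,"dy": 0,"dz": 0,"spin": 7,"fingers": -0.07},{"dx": 0,"dy": 0,"dz": 0,"spin": 7,"fingers": -0.07}])

```text
time: 17.37
tool_pos: [0.4773, -0.0761, 0.1821]
eef_rot: [0.412, 0.911, 0.0, 0.0]
wrist_force: [0.7, -0.0, -0.9]
finger_gap: 0.0499
gripper_force: 0.0
```

Call:
jog_arm(motion=[{"dx": 0,"dy": 0,"dz": 0,"spin": 7,"fingers": -0.07},{"dx": 0,"dy": 0,"dz": 0,"spin": 7,"fingers": -0.07},{"dx": 0,"dy": 0,"dz": 0,"spin": 7,"fingers": -0.07},{"dx": 0,"dy": 0,"dz": 0,"spin": 7,"fingers": -0.07},{"dx": 0,"dy": 0,"dz": 0,"spin": 7,"fingers": -0.07},{"dx": 0,"dy": 0,"dz": 0,"spin": 6,"fingers": -0.07},{"dx": 0,"dy": 0,"dz": 0,"spin": 0,"fingers": -0.07},{"dx": 0,"dy": 0,"dz": 0,"spin": 0,"fingers": -0.07}])

```text
time: 18.03
tool_pos: [0.4775, -0.0761, 0.1818]
eef_rot: [0.072, 0.997, -0.0, 0.0]
wrist_force: [-0.4, -0.2, -0.5]
finger_gap: 0.0499
gripper_force: 0.0
```

```bash
cat > oc.py <<'E'
import look,sys
from h import *
a=np.radians(-8.2);ex=np.array([np.cos(a),np.sin(a)]);ey=np.array([-ex[1],ex[0]])
st=env.sense()["tool_pos"]*1000;print("tcp uv",st[:2]@ex,st[:2]@ey)
for cam in sys.argv[1:]:
    s,W=shot(cam);save(cam+"_oc.png",s["pixels"])
    P=W.reshape(-1,3);P=P[~np.isnan(P[:,0])]*1000;u=P[:,:2]@ex;v=P[:,:2]@ey;z=P[:,2]
    m=(z>49)&(z<55)&(v>-80)&(v<53)&(u<570)&(u>490)
    if m.sum()>20:
        c=rect(np.c_[u[m],v[m]]/1000);print(cam,"offcut top uv",c, np.percentile(u[m],[2,98]).round(1),np.percentile(v[m],[1,99]).round(1))
    m=(z>49)&(z<56)&(v>53)&(v<105)&(u<560)&(u>500);print("strap v",np.percentile(v[m],[2,50,98]).round(1))
    m=(z>36)&(z<48)&(v>-80)&(v<53)&(u<560)&(u>480)
    for c in (-50,-25,0,20,40):
        k=m&(abs(v-c)<4);
        if k.sum()>8: print("bevel v",c,"u at z=43:",np.median(u[k]-z[k]+43).round(1))
    m=(z>40)&(z<48)&(v>80)&(v<140)&(u>555)&(u<600)
    if m.sum()>8:print("fence u",np.percentile(u[m],[2,98]).round(1))
E
python3 oc.py wrist
```

```text
t 18.03 tcp [477.5 -76.1 181.8] phi 81.79 gap 49.9 F [-0.37 -0.17 -0.45] g 0.0 j [-0.26 -0.17  1.85  0.    1.46 -1.69]
tcp uv 483.4792686939648 -7.190652371140061
wrist offcut top uv (array([531.3,  -4.8]), 115.4, 21.7, 'long-axis deg from x', -89.9) [521.7 541.5] [-60.5  51.6]
strap v [53.6 68.7 77.1]
bevel v -50 u at z=43: 516.4
bevel v -25 u at z=43: 516.2
bevel v 0 u at z=43: 516.3
bevel v 20 u at z=43: 516.0
bevel v 40 u at z=43: 515.8
fence u [566.1 586.3]
```

Call:
jog_arm(motion=[{"dx": 4.3,"dy": 5.2,"dz": -20,"spin": 0,"fingers": -0.07},{"dx": 0,"dy": 0,"dz": -30,"spin": 0,"fingers": -0.07},{"dx": 0,"dy": 0,"dz": -30,"spin": 0,"fingers": -0.07},{"dx": 0,"dy": 0,"dz": -25,"spin": 0,"fingers": -0.07},{"dx": 0,"dy": 0,"dz": -18,"spin": 0,"fingers": -0.07},{"dx": 0,"dy": 0,"dz": -12,"spin": 0,"fingers": -0.07},{"dx": 0,"dy": 0,"dz": -6,"spin": 0,"fingers": -0.07},{"dx": 0,"dy": 0,"dz": 0,"spin": 0,"fingers": -0.07},{"dx": 5,"dy": -0.7,"dz": 0,"spin": 0,"fingers": -0.07},{"dx": 4,"dy": -0.6,"dz": 0,"spin": 0,"fingers": -0.07},{"dx": 0,"dy": 0,"dz": 0,"spin": 0,"fingers": -0.07},{"dx": 0,"dy": 0,"dz": 0,"spin": 0,"fingers": -0.07}])

```text
time: 19.08
tool_pos: [0.492, -0.0725, 0.0414]
eef_rot: [0.07, 0.998, -0.0, 0.001]
wrist_force: [0.6, -0.2, -0.5]
finger_gap: 0.0495
gripper_force: 0.0
```

```bash
python3 oc.py
```

```text
t 19.08 tcp [492.  -72.5  41.4] phi 81.97 gap 49.5 F [ 0.6  -0.16 -0.49] g 0.0 j [-0.25  0.02  1.95 -0.    1.18 -1.68]
tcp uv 497.35785624332783 -1.6214287854329403
```

Call:
jog_arm(motion=[{"dx": 3,"dy": -0.4,"dz": 0,"spin": 0,"fingers": -0.07},{"dx": 3,"dy": -0.4,"dz": 0,"spin": 0,"fingers": -0.07},{"dx": 2,"dy": -0.3,"dz": 0,"spin": 0,"fingers": -0.07},{"dx": 2,"dy": -0.3,"dz": 0,"spin": 0,"fingers": -0.07},{"dx": 2,"dy": -0.3,"dz": 0,"spin": 0,"fingers": -0.07},{"dx": 2,"dy": -0.3,"dz": 0,"spin": 0,"fingers": -0.07}])

```text
time: 19.58
tool_pos: [0.5049, -0.0742, 0.0402]
eef_rot: [0.07, 0.998, 0.0, -0.0]
wrist_force: [-2.2, 0.8, 3.0]
finger_gap: 0.0498
gripper_force: 1.5
```

```bash
python3 oc.py top
```

```text
t 19.58 tcp [504.9 -74.2  40.2] phi 81.98 gap 49.8 F [-2.16  0.79  2.98] g 1.5 j [-0.25  0.05  1.91 -0.    1.18 -1.68]
tcp uv 510.2846247168615 -1.4694284057253375
strap v [60.1 65.9 71.5]
```

Call:
jog_arm(motion=[{"dx": 2,"dy": -0.2,"dz": 0,"spin": 0,"fingers": -0.07},{"dx": 2,"dy": -0.2,"dz": 0,"spin": 0,"fingers": -0.07},{"dx": 2,"dy": -0.2,"dz": 0,"spin": 0,"fingers": -0.07},{"dx": 2,"dy": -0.2,"dz": 0,"spin": 0,"fingers": -0.07},{"dx": 2,"dy": -0.2,"dz": 0,"spin": 0,"fingers": -0.07},{"dx": 2,"dy": -0.2,"dz": 0,"spin": 0,"fingers": -0.07},{"dx": 2,"dy": -0.2,"dz": 0,"spin": 0,"fingers": -0.07},{"dx": 0,"dy": 0,"dz": 0,"spin": 0,"fingers": -0.07}])

```text
time: 20.3
tool_pos: [0.5189, -0.0759, 0.0402]
eef_rot: [0.07, 0.998, -0.0, -0.0]
wrist_force: [-3.6, -3.0, 3.6]
finger_gap: 0.0502
gripper_force: 2.4
```

```bash
python3 oc.py wrist
```

```text
t 20.3 tcp [518.9 -75.9  40.2] phi 81.97 gap 50.2 F [-3.59 -2.98  3.55] g 2.4 j [-0.24  0.09  1.87 -0.    1.18 -1.67]
tcp uv 524.4258054848686 -1.1467224123881365
wrist offcut top uv (array([537.9,  -1.8]), 78.2, 44.5, 'long-axis deg from x', -89.8) [516.1 559.3] [-37.3  34. ]
strap v [59.3 67.9 76.7]
bevel v -50 u at z=43: 538.1
bevel v -25 u at z=43: 537.7
bevel v 0 u at z=43: 538.0
bevel v 20 u at z=43: 537.6
```

Call:
jog_arm(motion=[{"dx": 1.5,"dy": -0.3,"dz": 0,"spin": 0,"fingers": -0.07},{"dx": 1.5,"dy": -0.3,"dz": 0,"spin": 0,"fingers": -0.07},{"dx": 0,"dy": 0,"dz": 0,"spin": 0,"fingers": -0.07},{"dx": 0,"dy": 0,"dz": 0,"spin": 0,"fingers": -0.07}])

```text
time: 20.68
tool_pos: [0.5216, -0.0763, 0.0401]
eef_rot: [0.07, 0.998, -0.0, -0.0]
wrist_force: [-5.3, -1.3, 4.1]
finger_gap: 0.0499
gripper_force: 2.9
```

Call:
jog_arm(motion=[{"dx": 0.7,"dy": -0.1,"dz": -0.5,"spin": 0,"fingers": -0.07},{"dx": 0,"dy": 0,"dz": 0,"spin": 0,"fingers": -0.07},{"dx": 0,"dy": 0,"dz": 0,"spin": 0,"fingers": -0.07}])

```text
time: 20.93
tool_pos: [0.5218, -0.0763, 0.0399]
eef_rot: [0.07, 0.998, -0.0, -0.001]
wrist_force: [-9.1, -1.2, 9.0]
finger_gap: 0.05
gripper_force: 6.2
```

Call:
jog_arm(motion=[{"dx": 0.6,"dy": 0,"dz": -0.6,"spin": 0,"fingers": -0.07},{"dx": 0,"dy": 0,"dz": 0,"spin": 0,"fingers": -0.07},{"dx": 0,"dy": 0,"dz": 0,"spin": 0,"fingers": -0.07},{"dx": 0,"dy": 0,"dz": 0,"spin": 0,"fingers": -0.07}])

```text
time: 21.27
tool_pos: [0.522, -0.0764, 0.0397]
eef_rot: [0.07, 0.998, -0.0, -0.001]
wrist_force: [-14.1, -1.9, 16.2]
finger_gap: 0.0497
gripper_force: 10.0
```

```bash
python3 oc.py wrist top
python3 - <<'E'
from h import *
s,W=shot("top")
for k,(lo,hi) in dict(mid=((.48,-.44,.05),(.525,-.28,.1)),near=((.43,-.44,.05),(.487,-.28,.1)),far=((.52,-.44,.05),(.58,-.28,.1))).items():
    P=sel(W,lo,hi);print(k,*rect(P))
E
```

```text
t 21.27 tcp [522.  -76.4  39.7] phi 81.98 gap 49.7 F [-14.11  -1.9   16.16] g 10.0 j [-0.24  0.1   1.86 -0.    1.18 -1.67]
tcp uv 527.583694523164 -1.156545647839868
wrist offcut top uv (array([541. ,  -1.3]), 78.4, 44.4, 'long-axis deg from x', -89.6) [519.3 562.1] [-37.   33.9]
strap v [59.4 67.9 76.6]
bevel v -50 u at z=43: 540.6
bevel v -25 u at z=43: 540.3
bevel v 0 u at z=43: 540.6
bevel v 20 u at z=43: 540.3
strap v [60.5 65.7 71.7]
mid [ 504.3 -366.6] 89.5 11.2 long-axis deg from x -79.7
near [ 463.6 -373.1] 89.5 10.7 long-axis deg from x -80.2
far [ 546.6 -360. ] 90.9 11.6 long-axis deg from x -80.1
```

View pics/wrist_oc.png

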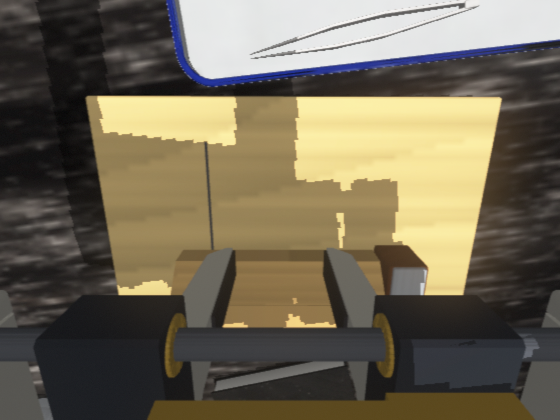

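The fingers (210,270) and (345,270) press on the bevel, and the offcut's right end meets the stop at (385,260). One check of the end gap and squareness.

Run:
```python
from h import *
a=np.radians(-8.2);ex=np.array([np.cos(a),np.sin(a)]);ey=np.array([-ex[1],ex[0]])
for cam in("wrist","scene"):
    s,W=shot(cam);P=W.reshape(-1,3);P=P[~np.isnan(P[:,0])]*1000;u=P[:,:2]@ex;v=P[:,:2]@ey;z=P[:,2]
    for lo,hi in((24,33),(36,42),(42,48)):
        m=(z>lo)&(z<hi)&(u>515)&(u<548)&(abs(v)<100);q=np.sort(v[m]);g=np.where(np.diff(q)>1.2)[0]
        print(cam,lo,m.sum(),q[[0,-1]].round(1) if len(q) else 0,[(q[i].round(1),q[i+1].round(1)) for i in g])
    m=(z>50)&(z<54)&(u>540)&(u<575)&(abs(v)<56)
    if m.sum()>9:print("top uv",np.percentile(u[m],[2,98]).round(1),np.percentile(v[m],[1,99]).round(1))
print(env.sense()["wrist_force"])
```

```text
wrist 24 1266 [-62.6  79. ] [(np.float64(-45.9), np.float64(-28.1)), (np.float64(25.0), np.float64(42.9))]
wrist 36 2143 [-62.6  78.6] [(np.float64(-49.0), np.float64(-33.4)), (np.float64(30.5), np.float64(45.9))]
wrist 42 2419 [-62.9  79.2] [(np.float64(-52.0), np.float64(-40.4)), (np.float64(36.6), np.float64(49.8))]
top uv [547.1 562.1] [-31.  28.]
scene 24 161 [-56.5  84.7] [(np.float64(-55.1), np.float64(-53.5)), (np.float64(-51.3), np.float64(-48.9)), (np.float64(-48.9), np.float64(-46.6)), (np.float64(-46.5), np.float64(-44.4)), (np.float64(-40.3), np.float64(-38.3)), (np.float64(-38.3), np.float64(-36.5)), (np.float64(-36.5), np.float64(-34.9)), (np.float64(-33.8), np.float64(-32.0)), (np.float64(-29.7), np.float64(-27.7)), (np.float64(-27.7), np.float64(-26.5)), (np.float64(-26.5), np.float64(-25.2)), (np.float64(-22.2), np.float64(-20.2)), (np.float64(-18.5), np.float64(-17.2)), (np.float64(-17.2), np.float64(-15.5)), (np.float64(-12.7), np.float64(-11.1)), (np.float64(-11.1), np.float64(-9.5)), (np.float64(-7.8), np.float64(-5.5)), (np.float64(-3.8), np.float64(-1.9)), (np
[... 3290 characters left out ...]
.float64(34.8)), (np.float64(35.1), np.float64(36.8)), (np.float64(36.8), np.float64(38.3)), (np.float64(42.9), np.float64(45.1)), (np.float64(45.8), np.float64(48.1)), (np.float64(48.1), np.float64(49.5)), (np.float64(50.3), np.float64(52.2)), (np.float64(53.7), np.float64(55.0)), (np.float64(55.0), np.float64(56.4)), (np.float64(56.4), np.float64(57.6)), (np.float64(57.6), np.float64(60.4)), (np.float64(60.4), np.float64(62.6)), (np.float64(62.6), np.float64(64.2)), (np.float64(64.3), np.float64(67.6)), (np.float64(68.8), np.float64(71.3)), (np.float64(74.1), np.float64(77.8)), (np.float64(77.9), np.float64(79.7))]
top uv [543.9 566.2] [-37.8  55.3]
[-12.74954654  -1.16301624  16.03150404]
```

```bash
python3 -c "
from cell import env
print(env.finish_job())"
```

```text
the job is handed in; nothing more can be done
None
```

I handed the job in, with no verdict returned: the plaque stands in the rack's middle groove, and the offcut is against the fence and stop, bevel to the robot, with the arm still pressing about 13 N back and 16 N down.

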